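Lower the gauge case lid shut on a finger

TASK

Close the wooden gauge block case without gripping it: nudge its standing lid forward off balance with a finger, catch the falling lid on a finger part-way down, and let it down gently on that finger until it is fully shut, without a slam. Do not squeeze, press hard on, lift or shove the case or its lid, and leave the tools and parts around it alone.

Things in the scene. Friction and masses are not known exactly. Their poses are not given: they have to be found in the camera images.
- case: Dark wooden gauge block case, lid standing open; 105 mm deep (x) x 165 wide (y), 1.8 kg, loose on the bench. Origin: centre of its underside; x points from its front (faces the robot's left) to the hinge at its back, z up. Base: open tray, x -51 to +49, y -82 to +82 mm, rim 26 mm high. Lid: hollow shell of the same outline, z 27 to 42 mm when shut, walls 6 mm thick, 10 mm deep recess underneath.
- case_lid (a joint): Lid angle in rad: 0 shut, 1.57 standing square to the base, 1.92 back on its stop. A light hinge friction (0.025 N m) lets the lid stand by itself between about 1.18 and 1.5, where it starts; tipped forward below about 1.05 to 1.15 it falls shut by itself, tipped back it falls onto its stop. Lid mass about 0.2 kg.
- case_lid_hinge (a point): Middle of the lid's hinge line, which runs along the case's y; 51 mm behind the case's origin and 26 mm above its underside.
- lid_front_edge (a point): Middle of the lower front edge of the lid (the lower corner of its front wall), 102 mm from the hinge line: on the case's front rim when shut, at the top when the lid stands up. The lid's outer face is 15 mm from this edge, on the back of the standing lid.
- micrometer: Micrometer lying on the bench, 49 x 129 x 18 mm, loose; origin at the centre of its underside. To be left alone.
- bushing: Steel flanged bushing, 32 mm diameter, 28 mm high, loose; origin at the centre of its underside. To be left alone.
- ring_gauge: Steel ring gauge lying flat, 54 mm diameter, 16 mm high, loose; origin at the centre of its underside. To be left alone.
- screwdriver: Screwdriver with a red handle, 24 x 195 x 29 mm, lying on the bench, loose; origin at the centre of its underside. To be left alone.
There are look-alikes about, which are no part of the job. What is shaped like the case but red is not meant.

How it is judged:
By the outcome, as a careful person would: the job done as asked, in the order asked, and still so for the second after the job is handed in, with the robot touching nothing.
It also fails if it takes over 42 s, if anything falls off the work surface, if the arm or the gripper's body presses on something with over 40 N, if the wrist force passes 120 N, or if a joint passes its speed limit or range.

ROBOT

A 6-joint arm with a two-finger parallel gripper is mounted at the origin on a cart in front of the work surface, level with it; the furniture and walls round the work are solid. World frame = base frame: x ahead of the robot, y to its left, z up, the work surface at z = 0. Lengths are in mm, angles in rad, forces in N, time in s.
With the tool pointing down it reaches from about 375 to 825 mm from the base axis. Payload 5.5 kg.
Tool frame: the origin (TCP) lies midway between the tips of the shut fingers; the grasp point (between the pads) lies 19 mm behind it; x points along the fingers, y is the direction in which the jaws open and shut, and the axes are right-handed (so a half turn about x gives the same grasp; the last joint's range is limited). The gripper opens to 85 mm and grips with 20 to 120 N. Pads are 22 mm wide; open, the fingers measure 114 mm over their backs; the gripper's body (76 mm by 85 mm) begins 54 mm behind the grasp point. The pads swing forward as they close: fully open they stand 13 mm farther back than shut.
Start: joints at [1.267, 0.314, -0.047, 1.21, 0, 1.571], TCP at [179.486, 572.52, 231.299] pointing down, gripper open.
Joint ranges: [-2.67, 2.67], [-0.69, 1.73], [-1.03, 1.25], [-2.08, 2.16], [-1.42, 1.45], [-3.14, 3.14]. Speed limits (rad/s): [2.39, 2.39, 3.01, 3.14, 3.14, 3.14].

INTERFACE

Orientations are given as a unit quaternion [x, y, z, w].
In Python, from rig import ctrl gives the robot as it stands. The module is installed in compiled form; this text tells all that it offers.
- The arm moves only by the tool step_arm, never from a script. Its arguments are lists of equal length, an entry for each row: "delta_pos": the shift along the tool's x, y, z in m, a list of three; "rotation": the turn, a rotation vector about the tool's x, y, z in rad, a list of three. A call has 1 to 12 rows; each row is the pose to reach, as a shift and turn from the pose measured when the call began, along the tool's axes at that moment; what a row does not reach only later rows make up. A row lasts 1/12 s, in which the tool goes at most 41.7 mm and 7.16 degrees, less where a joint would pass 70% of its speed; a pose out of reach is approached as far as the arm can. A call with a gripper value outside its range is refused whole. "gripper" is the gripper command: -1 is fully open, 1 is shut, values between are in proportion, set as the call begins (left out, the last holds). The fingers move at their own pace and stop on an object; "squeeze" is the grip in N (left out, the last holds). Time passes only in rows, so rows that repeat a pose let the fingers close. It gives the time, the measured TCP pose, the force and the opening at its end, in the units of the state.
- ctrl.observe(): the state, without advancing time (a new reading comes with each control period).
- ctrl.capture(name): name is "scene" or "side" or "wrist"; returns the picture (384x512x3 uint8, red, green, blue); there is no depth.
- ctrl.calibration(name): a dict with "fx", "fy", "cx", "cy" (pixels), "R" (3x3) and "t" (3): a world point X has camera coordinates R X + t. Camera axes: x right, y down, z forward; pixel columns grow to the right and rows downward; lengths in mm; the calibration is good to about 2 mm. A picture is of the moment at which its call begins: read the wrist's pose just before it. calibration takes no time and is no camera call; for the wrist camera it gives the pose at the moment of the call.
- ctrl.finish_job(): hands the job in, once; it reports no verdict.
The state is a dict: "time": time; "joints": joint angles; "joint_velocities": joint speeds; "tau": joint torques, N m; "position": TCP position; "tcp_rot": TCP orientation; "ft_force": force on the tool from outside, world axes, zero at the start; "wrist_torque": the same for the moment, N m; "finger_gap": finger opening in mm.
Only numpy, scipy, OpenCV 4.12 (cv2) and the standard library are available. Lean on these libraries where they do the work, as an engineer would, in place of code of your own. Each camera call takes 0.05 s, during which the arm holds its last target.

## Working session

There is one attempt and no reset: what is moved stays moved. The work goes in short steps, Python scripts to look and compute and a tool call to move; the robot and the scene stay as the last step left them, time stands still between calls to the robot, and variables do not carry over. Pictures are saved under pics/ and viewed, and the job is handed in when it is done.

Besides the shell and the picture viewer there is one more tool, called after "Call:" as a command line: name --argument value ..., lists and objects as JSON in quotes. step_arm: Moves the arm, as the interface text tells. Its arguments: {"type":"object","properties":{"delta_pos":{"type":"array","items":{"type":"array","items":{"type":"number"}}},"rotation":{"type":"array","items":{"type":"array","items":{"type":"number"}}},"gripper":{"type":"number"},"squeeze":{"type":"number"}},"required":["delta_pos","rotation"]}

```bash
mkdir -p pics; ls
python3 - <<'E'
from rig import ctrl
import cv2,numpy as np
s=ctrl.observe();print(s)
for n in("scene","side","wrist"):
    c=ctrl.calibration(n);print(n,c)
    im=ctrl.capture(n);cv2.imwrite(f"pics/{n}0.png",im[:,:,::-1])
E
```

```text
pics
{'time': 0.0, 'joints': array([ 1.26700941e+00,  3.14226394e-01, -4.80652000e-02,  1.21017576e+00,
        9.18214051e-06,  1.57078121e+00]), 'joint_velocities': array([ 0.00029732, -0.00052448, -0.00031098, -0.00050848,  0.00066325,
        0.00014934]), 'tau': array([ 9.88113356e-05, -5.39594257e+01,  3.39748228e+01,  1.93772803e-02,
        1.88267833e-06, -4.83237983e-06]), 'position': array([179.31088899, 571.99218738, 230.44040751]), 'tcp_rot': array([ 0.10640355,  0.69905857, -0.10757056,  0.69887336]), 'ft_force': array([-0.07492713,  0.29250312,  0.42699005]), 'wrist_torque': array([-0.02200403,  0.01005962,  0.03029197]), 'finger_gap': 85.65723040428303}
scene {'fx': 448.7701718758577, 'fy': 448.7701718758577, 'cx': 253.52668584989868, 'cy': 191.26829282604842, 'R': array([[ 0.73211655, -0.68116759, -0.00400869],
       [-0.30905616, -0.32691663, -0.89309004],
       [ 0.60703348,  0.65508491, -0.44986011]]), 't': array([-393.98015541,  233.15685054,  952.02237094])}
side {'fx': 347.1252950223595, 'fy': 347.1252950223595, 'cx': 255.30287358341477, 'cy': 191.73974064287424, 'R': array([[-0.96790507, -0.25125614,  0.00548872],
       [-0.14401032,  0.53660258, -0.83145577],
       [ 0.20596311, -0.80556068, -0.55556384]]), 't': array([545.34414253, 114.04958107, 770.8018513 ])}
wrist {'fx': 266.97070437864795, 'fy': 266.97070437864795, 'cx': 258.1243010114761, 'cy': 191.8602773536276, 'R': array([[ 0.29873217,  0.95433488, -0.00200894],
       [ 0.90190587, -0.28163111,  0.32749004],
       [ 0.31196938, -0.09964368, -0.9448525 ]]), 't': array([-598.45439197,  -43.18595326,  381.61587757])}
```

View pics/scene0.png

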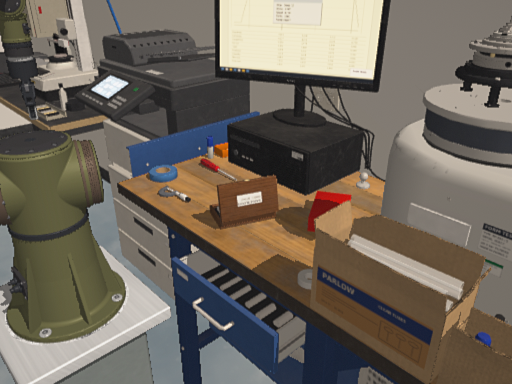

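View pics/side0.png

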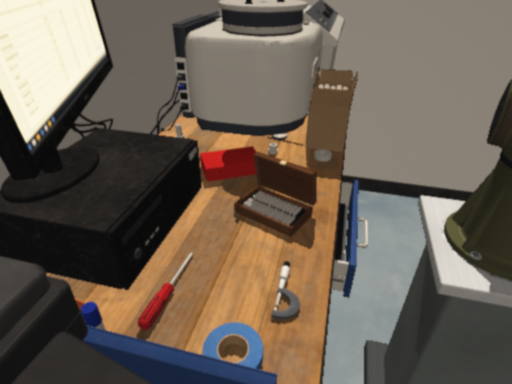

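View pics/wrist0.png

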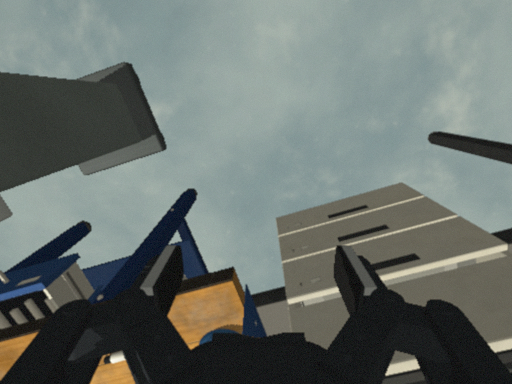

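Run:
```python
import cv2,numpy as np
a=cv2.imread("pics/scene0.png")[160:250,190:310];b=cv2.imread("pics/side0.png")[140:245,220:330]
cv2.imwrite("pics/cropA.png",cv2.resize(a,None,fx=6,fy=6,interpolation=cv2.INTER_CUBIC))
cv2.imwrite("pics/cropB.png",cv2.resize(b,None,fx=5.5,fy=5.5,interpolation=cv2.INTER_CUBIC))
```

```text
(no output)
```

View pics/cropA.png

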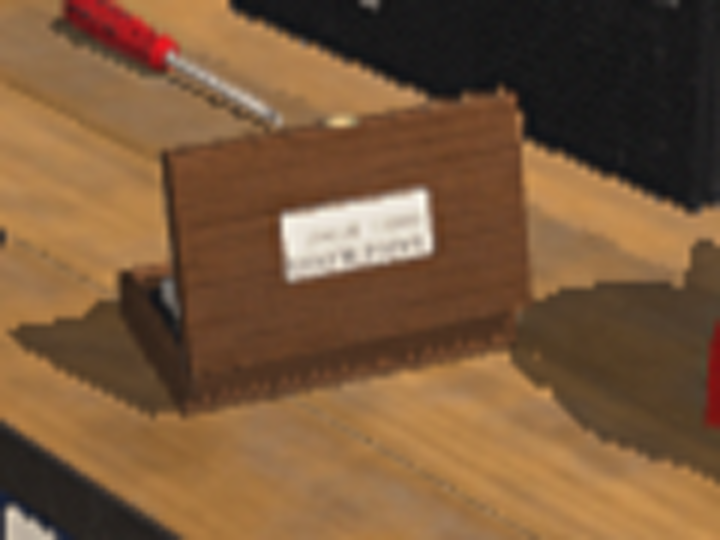

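View pics/cropB.png

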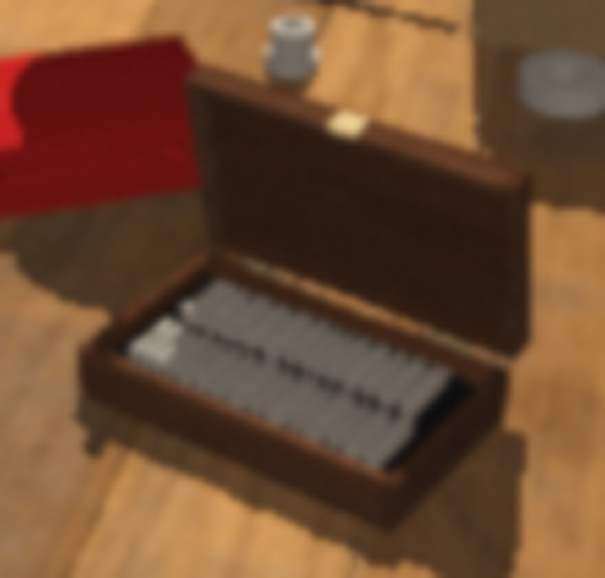

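```bash
cat > h.py <<'E'
import numpy as np
from rig import ctrl
def ray(n,u,v,c=None):
    c=c or ctrl.calibration(n);R=np.array(c["R"]);t=np.array(c["t"])
    d=R.T@np.array([(u-c["cx"])/c["fx"],(v-c["cy"])/c["fy"],1]);return -R.T@t,d/np.linalg.norm(d)
def plane(n,u,v,z,c=None):
    o,d=ray(n,u,v,c);return o+d*(z-o[2])/d[2]
def tri(r1,r2):
    (o1,d1),(o2,d2)=r1,r2
    A=np.stack([d1,-d2],1);s=np.linalg.lstsq(A,o2-o1,rcond=None)[0]
    p,q=o1+s[0]*d1,o2+s[1]*d2;return (p+q)/2,np.linalg.norm(p-q)
def proj(n,X,c=None):
    c=c or ctrl.calibration(n);p=c["R"]@np.array(X)+c["t"];return c["fx"]*p[0]/p[2]+c["cx"],c["fy"]*p[1]/p[2]+c["cy"]
E
python3 - <<'E'
from h import *
np.set_printoptions(precision=1,suppress=True)
A=lambda x,y:(190+x/6-.4,160+y/6-.4)
B=lambda x,y:(220+x/5.5-.4,140+y/5.5-.4)
print("scene back near z0",plane("scene",*A(188,412),0),"back far z0",plane("scene",*A(520,345),0),"front near rim",plane("scene",*A(122,275),26))
print("side front near z0",plane("side",*B(390,525),0),"near rim",plane("side",*B(395,495),26),"far rim",plane("side",*B(82,355),26),"hinge near",plane("side",*B(510,368),26))
print("front near tri",tri(ray("scene",*A(122,275)),ray("side",*B(395,495))))
print("lid top near tri",tri(ray("scene",*A(167,152)),ray("side",*B(530,180))))
print("lid top far tri",tri(ray("scene",*A(508,90)),ray("side",*B(192,72))))
print("clasp tri",tri(ray("scene",*A(342,120)),ray("side",*B(348,122))))
print("screwdriver, bushing, ring, mic")
for u,v in[(290,48+24),(560,110)]: print(plane("side",*B(u,v),8))
for u,v in[(150,320),(192,253),(286,265),(285,312)]: print(plane("side",u,v,8))
print("tape",plane("side",233,345,20),"redcase",plane("side",255,175,10),"pc corner",plane("side",125,290,0),plane("side",200,190,0), "pcbox top",plane("side",198,145,90))
E
```

```text
scene back near z0 [423.8   6.5   0. ] back far z0 [575.6 -53.9   0. ] front near rim [453.3  90.5  26. ]
side front near z0 [456.4  93.5   0. ] near rim [454.  105.1  26. ] far rim [603.8  46.   26. ] hinge near [419.7   6.8  26. ]
front near tri (array([456.4,  97.4,  20.9]), np.float64(3.7778073790583537))
lid top near tri (array([422. ,  13.7, 126.9]), np.float64(4.126403309550714))
lid top far tri (array([577.1, -41. , 126.6]), np.float64(1.062921679779224))
clasp tri (array([501.1, -13.2, 126.8]), np.float64(0.889761192804155))
screwdriver, bushing, ring, mic
[ 579.2 -277.2    8. ]
[ 423.  -271.6    8. ]
[649.9 382.2   8. ]
[645.5 212.5   8. ]
[448.6 195.9   8. ]
[430.  307.4   8. ]
tape [496.3 397.4  20. ] redcase [ 597.  -125.7   10. ] pc corner [732.1 329.9   0. ] [725.4 -26.7   0. ] pcbox top [ 758.1 -112.4   90. ]
```

The brown case is at scene (245,200) and side (280,200). The red look-alike is at scene (328,210) and side (228,163), so I'm leaving that one. The brown one matches the description and shows gauge blocks inside. My plan is to tilt the tool 40° and straddle the lid loosely with partly open jaws. The back finger nudges the lid and the front finger catches it.

```bash
cat >> h.py <<'E'
from scipy.spatial.transform import Rotation as Ro
yc=np.array([.930,-.368,0]);yc/=np.linalg.norm(yc);xc=np.array([yc[1],-yc[0],0]) # case axes
O=np.array([514.5,23.,0])
def W(u,w,y): # u outward from hinge, w above bench
    return O+xc*(51-u)+yc*y+np.array([0,0,w])
TAU=np.radians(40)
def orient(tau=None,sg=1):
    t=TAU if tau is None else tau
    d=np.sin(t)*xc+np.array([0,0,-np.cos(t)]);e=np.cos(t)*xc+np.array([0,0,np.sin(t)])
    y=sg*e;return Ro.from_matrix(np.stack([d,y,np.cross(d,y)],1))
def cmd(P,R):
    s=ctrl.observe();C=Ro.from_quat(s["tcp_rot"])
    return C.inv().apply(np.array(P)-s["position"])/1000,(C.inv()*R).as_rotvec()
def tcp_from_front(tip,G,back): # tip=(u,w) of front finger pad tip
    d=np.array([-np.sin(TAU),-np.cos(TAU)]);ei=np.array([-np.cos(TAU),np.sin(TAU)])
    return np.array(tip)+ei*G/2+d*back
E
python3 - <<'E'
from h import *
np.set_printoptions(precision=4,suppress=True)
s=ctrl.observe();print(Ro.from_quat(s["tcp_rot"]).as_matrix())
for sg in(1,-1):print(orient(sg=sg).as_matrix(),cmd(W(0,0,0),orient(sg=sg)))
d=np.array([-np.sin(TAU),-np.cos(TAU)])
C=np.array([2.6,129]);G=60;ei=np.array([-np.cos(TAU),np.sin(TAU)])
for L in(-70,15):
    back=C+d*L; ft=back-ei*G; T=tcp_from_front(ft,G,7); print(L,ft,T,W(*T,-28))
    print(cmd(W(*T,-28),orient(sg=1)),cmd(W(*T,-28),orient(sg=-1)))
E
```

```text
[[-0.0004  0.2991  0.9542]
 [-0.0012  0.9542 -0.2991]
 [-1.     -0.0013  0.    ]]
[[-0.2365 -0.2819 -0.9298]
 [-0.5977 -0.7123  0.3679]
 [-0.766   0.6428  0.    ]] (array([ 0.2313, -0.4743,  0.4803]), array([-2.8881,  1.0491,  0.0385]))
[[-0.2365  0.2819  0.9298]
 [-0.5977  0.7123 -0.3679]
 [-0.766  -0.6428 -0.    ]] (array([ 0.2313, -0.4743,  0.4803]), array([ 0.07  ,  0.0255, -0.6965]))
-70 [ 93.5578 144.0559] [ 66.077  157.9772] [494.0116  47.3216 157.9772]
(array([ 0.0732, -0.4066,  0.4572]), array([-2.8881,  1.0491,  0.0385])) (array([ 0.0732, -0.4066,  0.4572]), array([ 0.07  ,  0.0255, -0.6965]))
15 [38.9209 78.9421] [11.44   92.8634] [473.9085  -3.4825  92.8634]
(array([ 0.1384, -0.461 ,  0.4532]), array([-2.8881,  1.0491,  0.0385])) (array([ 0.1384, -0.461 ,  0.4532]), array([ 0.07  ,  0.0255, -0.6965]))
```

Call:
step_arm --delta_pos '[[0.0,-0.034,0.038],[0.0,-0.068,0.076],[0.0,-0.102,0.114],[0.0,-0.136,0.152],[0.0,-0.17,0.19],[0.0,-0.204,0.228],[0.0,-0.238,0.266],[0.0,-0.272,0.304],[0.01,-0.306,0.342],[0.02,-0.34,0.38],[0.03,-0.374,0.42],[0.04,-0.4,0.45]]' --rotation '[[0,0,-0.06],[0,0,-0.12],[0.01,0,-0.18],[0.02,0,-0.24],[0.03,0.01,-0.3],[0.03,0.01,-0.36],[0.04,0.01,-0.42],[0.05,0.02,-0.48],[0.06,0.02,-0.54],[0.07,0.02,-0.6],[0.07,0.025,-0.66],[0.07,0.0255,-0.6965]]' --gripper -0.41

```text
time: 1.15
position: [435.8, 143.0, 208.5]
tcp_rot: [-0.114, 0.698, -0.363, 0.606]
ft_force: [-0.2, 0.3, -0.3]
finger_gap: 60.2
```

Run:
```python
from h import *
import cv2
np.set_printoptions(precision=4,suppress=True)
s=ctrl.observe();print(s["time"],s["position"],s["joints"],s["finger_gap"],s["ft_force"])
print(cmd(W(66.08,158,-28),orient(sg=-1)))
```

```text
1.15 [435.816  142.9664 208.4501] [ 0.5858  0.5542  0.026   1.6493 -0.3771  1.0813] 60.170194899686685 [-0.1844  0.3021 -0.2756]
(array([ 0.0821, -0.0191,  0.0893]), array([ 0.0009, -0.0007,  0.0035]))
```

Run:
```python
from h import *
import cv2,pickle
c=ctrl.calibration("wrist");im=ctrl.capture("wrist");cv2.imwrite("pics/w1.png",im[:,:,::-1]);pickle.dump(c,open("w1.pkl","wb"))
print(proj("wrist",W(102,26,-82)),proj("wrist",W(102,26,82)),proj("wrist",W(17,126,0)))
```

```text
(np.float64(339.68809913411553), np.float64(201.6186995415447)) (np.float64(328.10734027832314), np.float64(311.3341909610821)) (np.float64(231.87364841646283), np.float64(270.49440773087963))
```

View pics/w1.png

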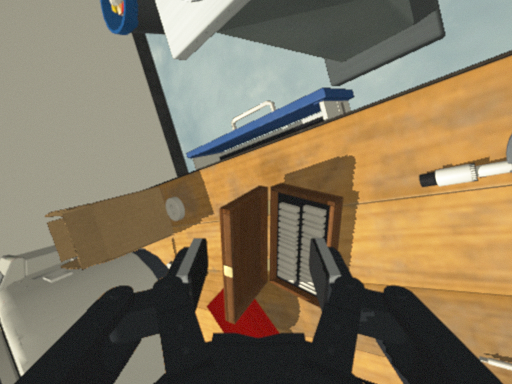

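Run:
```python
import cv2
a=cv2.imread("pics/w1.png")[170:330,205:355]
cv2.imwrite("pics/cropC.png",cv2.resize(a,None,fx=3.7,fy=3.7,interpolation=cv2.INTER_CUBIC))
```

```text
(no output)
```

View pics/cropC.png

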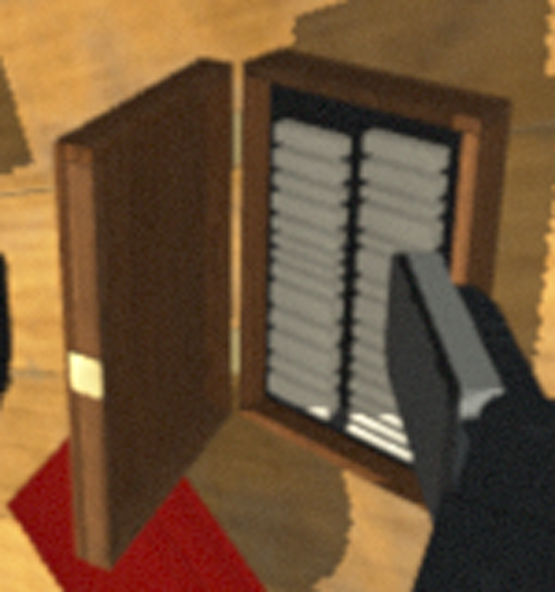

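Run:
```python
from h import *
import pickle
np.set_printoptions(precision=1,suppress=True)
c=pickle.load(open("w1.pkl","rb"))
K=lambda x,y:(205+x/3.7-.4,170+y/3.7-.4)
def cs(p): q=p-O; return np.array([51-q@xc,q@yc,p[2]])
for n,x,y,z in[("nearback rim",245,65,26),("farback rim",243,408,26),("nearfront rim",480,117,26),("nearfront z0",510,100,0),("nearback z0",290,50,0)]:
    p=plane("wrist",*K(x,y),z,c);print(n,p,"u,y,z",cs(p))
print("z0 nearfront tri w/ side", tri(ray("wrist",*K(510,100),c),ray("side",220+390/5.5-.4,140+525/5.5-.4)))
A=lambda x,y:(190+x/6-.4,160+y/6-.4)
B=lambda x,y:(220+x/5.5-.4,140+y/5.5-.4)
# lid corners: inner near edge, in side view inner edge
for n,w,s in[("near outer",(62,140),(530,178)),("far",(80,562),(192,70))]:
    p,r=tri(ray("wrist",*K(*w),c),ray("side",*B(*s)));print(n,p,r,cs(p))
for n,w,s in[("near outer sc",(62,140),(165,152)),("far outer sc",(78,562),(515,95)),("clasp",(85,375),(342,120))]:
    p,r=tri(ray("wrist",*K(*w),c),ray("scene",*A(*s)));print(n,p,r,cs(p))
```

```text
nearback rim [420.6   8.   26. ] u,y,z [  2.5 -81.8  26. ]
farback rim [569.2 -48.1  26. ] u,y,z [ 5. 77. 26.]
nearfront rim [454.   99.8  26. ] u,y,z [100.1 -84.5  26. ]
nearfront z0 [455.   98.4   0. ] u,y,z [ 99.2 -83.    0. ]
nearback z0 [421.2  11.1   0. ] u,y,z [  5.6 -82.4   0. ]
z0 nearfront tri w/ side (array([454.6, 101.6,   6.6]), np.float64(1.8127239498422338))
near outer [420.9  13.6 126.5] 0.8826499296241976 [  7.8 -83.6 126.5]
far [580.1 -53.1 122.5] 3.210865268743652 [  4.3  89.1 122.5]
near outer sc [422.   13.8 127.6] 2.0081976584602996 [  8.4 -82.6 127.6]
far outer sc [575.9 -47.7 127.8] 1.4514466096123266 [  7.9  83.1 127.8]
clasp [502.  -12.4 126.4] 0.486176765011565 [ 13.5   1.4 126.4]
```

Run:
```python
from h import *
np.set_printoptions(precision=4,suppress=True)
d=np.array([-np.sin(TAU),-np.cos(TAU)]);ei=np.array([-np.cos(TAU),np.sin(TAU)])
C=np.array([8.5,128.5]);G=60
for L in(-30,15):
    ft=C+d*L+ei*7-ei*G;T=tcp_from_front(ft,G,7);print(L,ft,T,W(*T,-28),cmd(W(*T,-28),orient(sg=-1)))
```

```text
-30 [ 68.384  117.4136] [ 40.9031 131.3349] [484.7492  23.9138 131.3349] (array([ 0.1144, -0.018 ,  0.0854]), array([-0.0025, -0.0018,  0.0092]))
15 [39.4585 82.9416] [11.9777 96.8629] [474.1063  -2.9825  96.8629] (array([ 0.1594, -0.0176,  0.0854]), array([-0.0025, -0.0018,  0.0092]))
```

Call:
step_arm --delta_pos '[[0.005,-0.005,0.025],[0.01,-0.01,0.05],[0.02,-0.018,0.075],[0.04,-0.018,0.0854],[0.065,-0.018,0.0854],[0.09,-0.018,0.0854],[0.105,-0.018,0.0854],[0.114,-0.018,0.0854],[0.114,-0.018,0.0854]]' --rotation '[[0,0,0.003],[0,0,0.006],[-0.0025,-0.002,0.009],[-0.0025,-0.002,0.009],[-0.0025,-0.002,0.009],[-0.0025,-0.002,0.009],[-0.0025,-0.002,0.009],[-0.0025,-0.002,0.009],[-0.0025,-0.002,0.009]]'

```text
time: 1.95
position: [483.5, 23.1, 130.6]
tcp_rot: [-0.114, 0.699, -0.363, 0.606]
ft_force: [0.3, -0.6, 0.5]
finger_gap: 60.4
```

Run:
```python
from h import *
import cv2
np.set_printoptions(precision=4,suppress=True)
s=ctrl.observe();print(s["time"],s["position"],s["ft_force"],s["finger_gap"])
print(cmd(W(11.98,96.86,-28),orient(sg=-1)))
ims=[ctrl.capture(n) for n in("wrist","scene","side")]
a=ims[0];b=cv2.resize(ims[1][120:260,170:330],None,fx=3,fy=3);c=cv2.resize(ims[2][110:250,200:360],None,fx=3,fy=3)
cv2.imwrite("pics/w2.png",a[:,:,::-1]);cv2.imwrite("pics/s2.png",b[:,:,::-1]);cv2.imwrite("pics/d2.png",c[:,:,::-1])
```

```text
1.95 [483.5334  23.0563 130.5705] [ 0.3439 -0.6273  0.4683] 60.357276392718745
(array([0.0436, 0.0006, 0.0009]), array([ 0.0005, -0.0022,  0.002 ]))
```

View pics/w2.png

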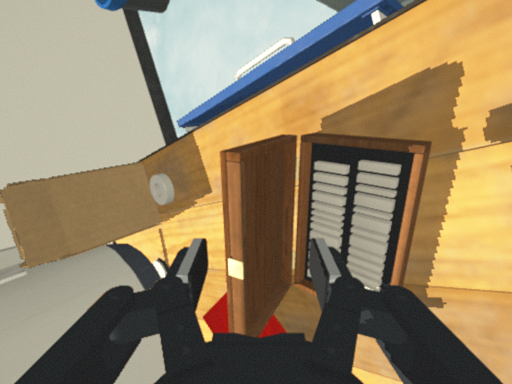

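View pics/s2.png

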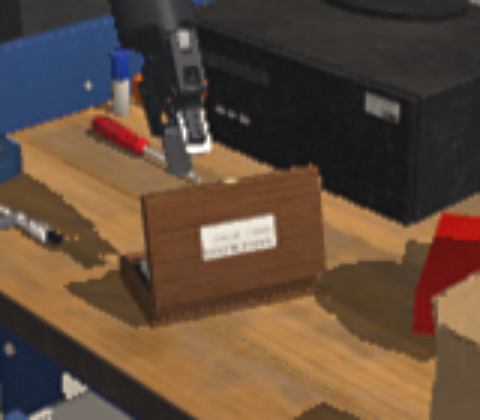

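View pics/d2.png

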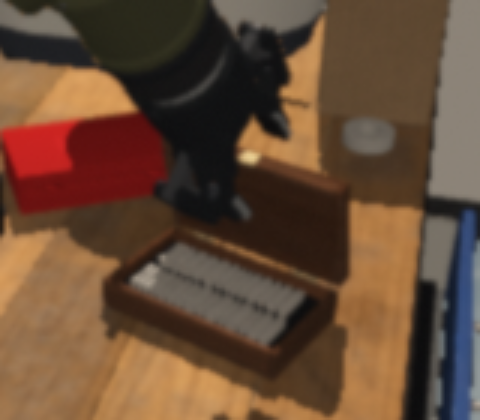

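Run:
```python
from h import *
d=np.array([-np.sin(TAU),-np.cos(TAU)]);ei=np.array([-np.cos(TAU),np.sin(TAU)])
s=ctrl.observe();q=s["position"]-O;T=np.array([51-q@xc,s["position"][2]]);y=q@yc;print(T,y)
f=T-7*d-ei*30;b=T-7*d+ei*30
for n,o,k in(("side",(200,110),3),("scene",(170,120),3),("wrist",(0,0),1)):
  for nm,p in(("front",f),("back",b)):
    for yy in(-11,11):
      u,v=proj(n,W(*p,y+yy));print(n,nm,yy,round((u-o[0])*k),round((v-o[1])*k))
print(proj("wrist",W(8.5,128.5,y)),proj("wrist",W(23,125,0)))
```

```text
[ 42.03278255 132.3105768 ] -27.561713354188885
side front -11 251 211
side front 11 226 202
side back -11 287 140
side back 11 262 132
scene front -11 167 170
scene front 11 190 166
scene back -11 182 150
scene back 11 206 146
wrist front -11 312 236
wrist front 11 309 268
wrist back -11 207 235
wrist back 11 209 268
(np.float64(225.54736809066705), np.float64(227.64368579361366)) (np.float64(244.93336450365726), np.float64(267.12951846800297))
```

Call:
step_arm --delta_pos '[[0.01,0,0],[0.02,0,0],[0.03,0,0],[0.038,0,0],[0.043,0,0],[0.043,0,0]]' --rotation '[[0,0,0],[0,0,0],[0,0,0],[0,0,0],[0,0,0],[0,0,0]]'

```text
time: 2.6
position: [474.3, -1.9, 98.5]
tcp_rot: [-0.113, 0.698, -0.362, 0.607]
ft_force: [-0.0, -0.4, -0.1]
finger_gap: 60.2
```

Run:
```python
from h import *
import cv2
np.set_printoptions(precision=4,suppress=True)
s=ctrl.observe();print(s["time"],s["position"],s["ft_force"],s["wrist_torque"],s["finger_gap"])
q=s["position"]-O;print(51-q@xc,q@yc)
a=ctrl.capture("wrist");c=cv2.resize(ctrl.capture("side")[110:250,200:360],None,fx=3,fy=3)
a=cv2.resize(a[100:384,130:440],None,fx=1.5,fy=1.5)
cv2.imwrite("pics/w3.png",a[:,:,::-1]);cv2.imwrite("pics/d3.png",c[:,:,::-1])
```

```text
2.6 [474.293   -1.8702  98.4514] [-0.0313 -0.4309 -0.104 ] [ 0.6119 -0.229  -0.0033] 60.24044989934282
13.080663446636699 -28.235682257538304
```

View pics/w3.png

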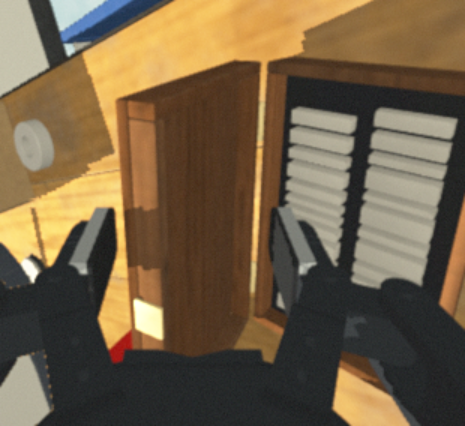

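View pics/d3.png

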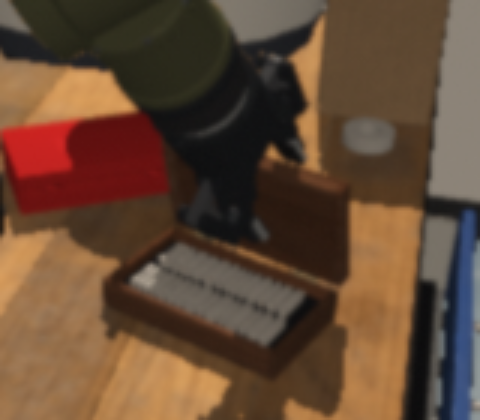

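Call:
step_arm --delta_pos '[[-0.0013,0.0016,0],[-0.0027,0.0032,0],[-0.0041,0.0048,0],[-0.0054,0.0064,0],[-0.0067,0.008,0],[-0.008,0.0096,0],[-0.0093,0.0112,0],[-0.0103,0.0123,0]]' --rotation '[[0,0,0],[0,0,0],[0,0,0],[0,0,0],[0,0,0],[0,0,0],[0,0,0],[0,0,0]]'

```text
time: 3.37
position: [481.3, 14.1, 99.2]
tcp_rot: [-0.113, 0.698, -0.362, 0.608]
ft_force: [0.7, -0.6, -0.3]
finger_gap: 60.5
```

```bash
cat > look.py <<'E'
from h import *
import cv2,sys
np.set_printoptions(precision=3,suppress=True)
n=sys.argv[1]
s=ctrl.observe();q=s["position"]-O;T=np.array([51-q@xc,s["position"][2]]);y=q@yc
d=np.array([-np.sin(TAU),-np.cos(TAU)]);ei=np.array([-np.cos(TAU),np.sin(TAU)])
f=T-7*d-ei*30
print(s["time"],s["ft_force"],s["wrist_torque"],s["finger_gap"],"T",T,y,"front tip",f,"rel hinge",f-[0,26])
print("orient err",(Ro.from_quat(s["tcp_rot"]).inv()*orient(sg=-1)).as_rotvec())
a=ctrl.capture("wrist");c=ctrl.capture("side")[120:240,210:330]
a=cv2.resize(a[100:384,130:440],None,fx=1.4,fy=1.4);c=cv2.resize(c,(397,397),interpolation=cv2.INTER_CUBIC)
cv2.imwrite(f"pics/{n}.png",np.hstack([a[:397,:400],c])[:,:,::-1])
E
python3 look.py n1
```

```text
3.3667 [ 0.656 -0.648 -0.289] [ 0.658 -0.221 -0.022] 60.500114778602146 T [30.466 99.227] -27.597871253213842 front tip [57.947 85.306] rel hinge [57.947 59.306]
orient err [-0.     0.001 -0.   ]
```

View pics/n1.png

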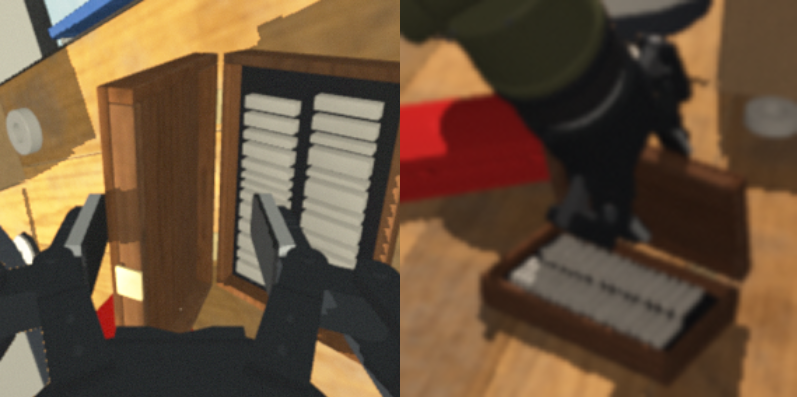

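Call:
step_arm --delta_pos '[[-0.001,0.0012,0],[-0.002,0.0024,0],[-0.003,0.0036,0],[-0.0039,0.0046,0],[-0.0048,0.0058,0],[-0.0058,0.0069,0],[-0.0058,0.0069,0]]' --rotation '[[0,0,0],[0,0,0],[0,0,0],[0,0,0],[0,0,0],[0,0,0],[0,0,0]]'

```text
time: 4.05
position: [484.8, 22.7, 99.2]
tcp_rot: [-0.113, 0.698, -0.362, 0.608]
ft_force: [-0.1, -0.2, 0.3]
finger_gap: 60.2
```

```bash
python3 look.py n2
```

```text
4.05 [-0.084 -0.172  0.261] [ 0.582 -0.256  0.021] 60.178096484327924 T [39.786 99.192] -27.511924895094044 front tip [67.267 85.271] rel hinge [67.267 59.271]
orient err [-0.     0.001 -0.001]
```

View pics/n2.png

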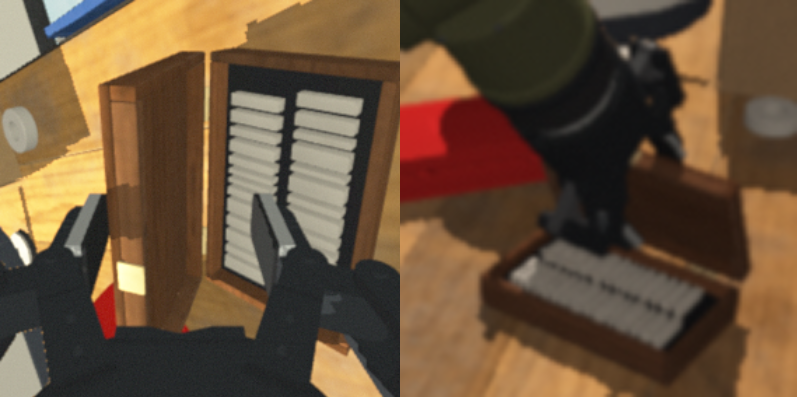

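Call:
step_arm --delta_pos '[[0.003,0,0],[0.006,0,0],[0.009,0.0003,0],[0.011,0.0006,0],[0.012,0.001,0],[0.012,0.001,0]]' --rotation '[[0,0,0],[0,0,0],[0,0,0],[0,0,0],[0,0,0],[0,0,0]]'

```text
time: 4.65
position: [481.8, 15.8, 89.1]
tcp_rot: [-0.113, 0.698, -0.362, 0.608]
ft_force: [0.1, 0.6, 0.5]
finger_gap: 60.1
```

```bash
python3 look.py n3
```

```text
4.65 [0.074 0.6   0.47 ] [ 0.617 -0.191  0.042] 60.05847857644864 T [32.287 89.123] -27.717133395622643 front tip [59.768 75.202] rel hinge [59.768 49.202]
orient err [ 0.  0. -0.]
```

View pics/n3.png

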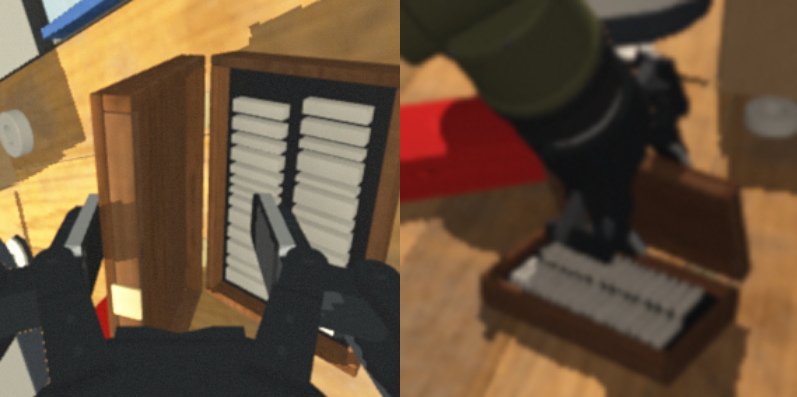

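Call:
step_arm --delta_pos '[[-0.0006,0.001,0],[-0.0012,0.002,0],[-0.0018,0.003,0],[-0.0024,0.004,0],[-0.003,0.005,0],[-0.0036,0.006,0],[-0.0036,0.006,0]]' --rotation '[[0,0,0],[0,0,0],[0,0,0],[0,0,0],[0,0,0],[0,0,0],[0,0,0]]'

```text
time: 5.33
position: [484.8, 22.7, 88.2]
tcp_rot: [-0.113, 0.698, -0.362, 0.608]
ft_force: [0.4, -0.2, -0.1]
finger_gap: 60.2
```

```bash
python3 look.py n4
```

```text
5.3333 [ 0.441 -0.174 -0.148] [ 0.582 -0.234 -0.019] 60.236501267144234 T [39.777 88.212] -27.517092930928754 front tip [67.258 74.291] rel hinge [67.258 48.291]
orient err [ 0.     0.001 -0.001]
```

View pics/n4.png

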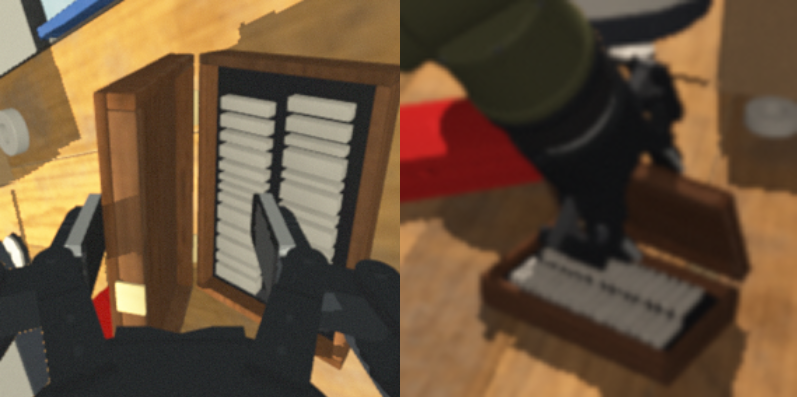

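Call:
step_arm --delta_pos '[[-0.0006,0.001,0],[-0.0012,0.002,0],[-0.0018,0.003,0],[-0.0024,0.004,0],[-0.0024,0.004,0]]' --rotation '[[0,0,0],[0,0,0],[0,0,0],[0,0,0],[0,0,0]]'

```text
time: 5.85
position: [486.5, 27.1, 87.3]
tcp_rot: [-0.113, 0.698, -0.362, 0.608]
ft_force: [-0.5, 0.6, -0.7]
finger_gap: 60.1
```

```bash
python3 look.py n5
```

```text
5.85 [-0.521  0.552 -0.72 ] [ 0.805 -0.28   0.019] 60.07124232662097 T [44.496 87.339] -27.54451322771221 front tip [71.977 73.418] rel hinge [71.977 47.418]
orient err [ 0.     0.001 -0.001]
```

View pics/n5.png

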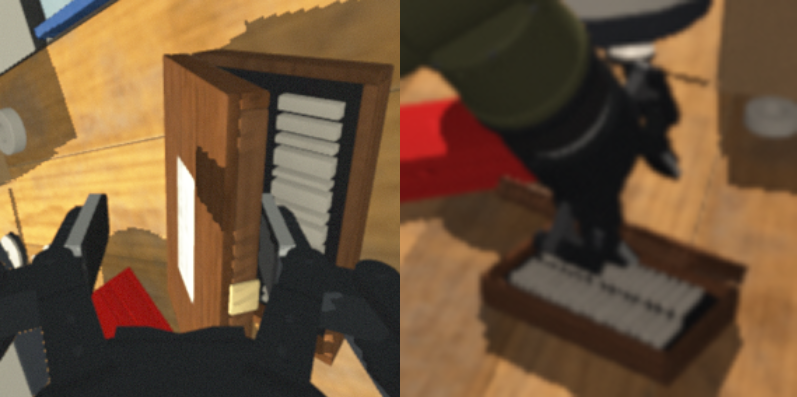

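The lid tipped and was caught on the front finger at about 0.63 rad (wrist view: lid edge against the right finger). Next I work out the lowering path.

```bash
cat > plan.py <<'E'
from h import *
import sys
t0,t1,n=float(sys.argv[1]),float(sys.argv[2]),int(sys.argv[3])
d=np.array([-np.sin(TAU),-np.cos(TAU)]);e=np.array([np.cos(TAU),-np.sin(TAU)])
S=lambda t:np.interp(t,[0,.1,.2,.3,.4,.5,.63],[0,4.5,7.5,10,12.5,14.5,16])
tip=lambda t:102*np.array([np.cos(t),np.sin(t)])+d*S(t)
for t in np.linspace(t0,t1,n+1)[1:]:
    D=tip(t)-tip(t0);print(round(t,3),"tip",tip(t).round(1),"row",round(D@d/1000,4),round(D@e/1000,4))
E
python3 plan.py .63 .3 11
```

```text
0.6 tip [74.1 45.6] row 0.0004 0.003
0.57 tip [76.  43.3] row 0.001 0.0059
0.54 tip [77.9 41. ] row 0.0016 0.0088
0.51 tip [79.6 38.6] row 0.0023 0.0117
0.48 tip [81.4 36.3] row 0.0029 0.0145
0.45 tip [83.2 34. ] row 0.0035 0.0173
0.42 tip [84.8 31.7] row 0.0042 0.0201
0.39 tip [86.5 29.4] row 0.0049 0.0228
0.36 tip [88.1 27.1] row 0.0056 0.0255
0.33 tip [89.6 24.8] row 0.0064 0.0282
0.3 tip [91.  22.5] row 0.0073 0.0308
```

Call:
step_arm --delta_pos '[[0.0002,0.0015,0],[0.0007,0.0042,0],[0.0013,0.0073,0],[0.0023,0.0117,0],[0.0029,0.0145,0],[0.0035,0.0173,0],[0.0042,0.0201,0],[0.0049,0.0228,0],[0.0056,0.0255,0],[0.0062,0.0275,0],[0.0062,0.0275,0]]' --rotation '[[0,0,0],[0,0,0],[0,0,0],[0,0,0],[0,0,0],[0,0,0],[0,0,0],[0,0,0],[0,0,0],[0,0,0],[0,0,0]]'

```text
time: 6.87
position: [492.8, 43.2, 64.5]
tcp_rot: [-0.113, 0.698, -0.362, 0.608]
ft_force: [0.0, 1.1, -1.6]
finger_gap: 59.9
```

```bash
python3 look.py l1
```

```text
6.8667 [ 0.01   1.142 -1.605] [ 0.896 -0.358 -0.036] 59.90814004709113 T [61.778 64.528] -27.582794140562893 front tip [89.258 50.606] rel hinge [89.258 24.606]
orient err [ 0.     0.001 -0.001]
```

View pics/l1.png

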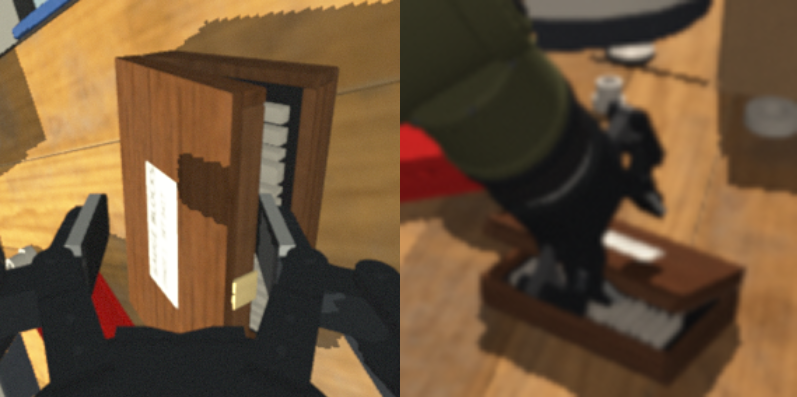

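```bash
python3 plan.py .33 .12 10
```

```text
0.309 tip [90.6 23.2] row 0.0006 0.0018
0.288 tip [91.6 21.5] row 0.0012 0.0036
0.267 tip [92.5 19.9] row 0.0019 0.0054
0.246 tip [93.4 18.2] row 0.0026 0.0071
0.225 tip [94.2 16.5] row 0.0034 0.0089
0.204 tip [95.  14.8] row 0.0042 0.0106
0.183 tip [95.8 13.2] row 0.0049 0.0122
0.162 tip [96.6 11.6] row 0.0056 0.0139
0.141 tip [97.3  9.9] row 0.0064 0.0155
0.12 tip [98.   8.3] row 0.0072 0.0171
```

Call:
step_arm --delta_pos '[[0.0003,0.001,0],[0.001,0.003,0],[0.0016,0.0045,0],[0.0026,0.0071,0],[0.0034,0.0089,0],[0.0042,0.0106,0],[0.0049,0.0122,0],[0.0056,0.0139,0],[0.0062,0.0152,0],[0.0062,0.0152,0]]' --rotation '[[0,0,0],[0,0,0],[0,0,0],[0,0,0],[0,0,0],[0,0,0],[0,0,0],[0,0,0],[0,0,0],[0,0,0]]'

```text
time: 7.8
position: [495.6, 50.3, 50.0]
tcp_rot: [-0.113, 0.698, -0.362, 0.608]
ft_force: [0.3, 0.2, -1.8]
finger_gap: 60.3
```

```bash
python3 look.py l2
```

```text
7.8 [ 0.314  0.236 -1.845] [ 0.753 -0.287 -0.003] 60.285543274522745 T [69.419 50.02 ] -27.595841850799484 front tip [96.9   36.099] rel hinge [96.9   10.099]
orient err [ 0.     0.001 -0.001]
```

View pics/l2.png

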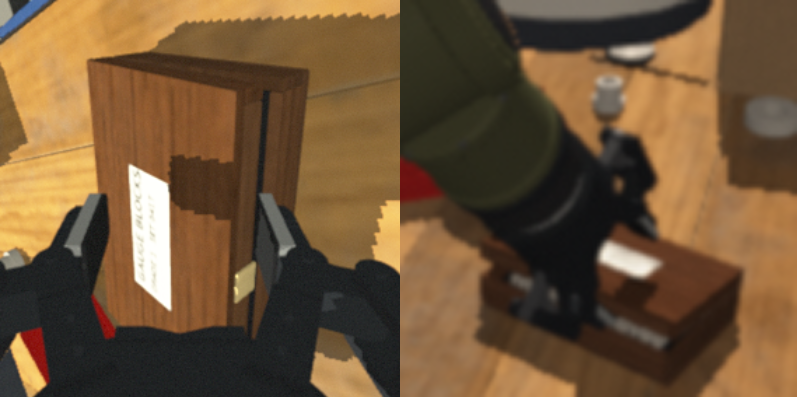

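```bash
cat > crop.py <<'E'
from h import *
import cv2,sys
n=sys.argv[1]
a=ctrl.capture("wrist")[130:330,260:400]
cv2.imwrite(f"pics/{n}.png",cv2.resize(a,None,fx=4,fy=3,interpolation=cv2.INTER_CUBIC)[:,:,::-1])
f=lambda p:(round((p[0]-260)*4),round((p[1]-130)*3))
for y in(-82,-50):
  print(y,"z0 front",f(proj("wrist",W(102,0,y))),"rim",f(proj("wrist",W(102,26,y))),*[(t,f(proj("wrist",W(102*np.cos(t),26+102*np.sin(t),y)))) for t in(.05,.1,.15,.2)],"lid outer",*[(t,f(proj("wrist",W(102*np.cos(t)-15*np.sin(t),26+102*np.sin(t)+15*np.cos(t),y)))) for t in(0,.1,.15,.2)])
E
python3 crop.py k2
```

```text
-82 z0 front (377, 65) rim (302, 86) (0.05, (284, 91)) (0.1, (264, 96)) (0.15, (240, 100)) (0.2, (214, 105)) lid outer (0, (250, 101)) (0.1, (194, 110)) (0.15, (161, 115)) (0.2, (126, 119))
-50 z0 front (353, 214) rim (281, 251) (0.05, (263, 260)) (0.1, (244, 268)) (0.15, (222, 276)) (0.2, (197, 285)) lid outer (0, (230, 278)) (0.1, (178, 294)) (0.15, (148, 302)) (0.2, (115, 310))
```

View pics/k2.png

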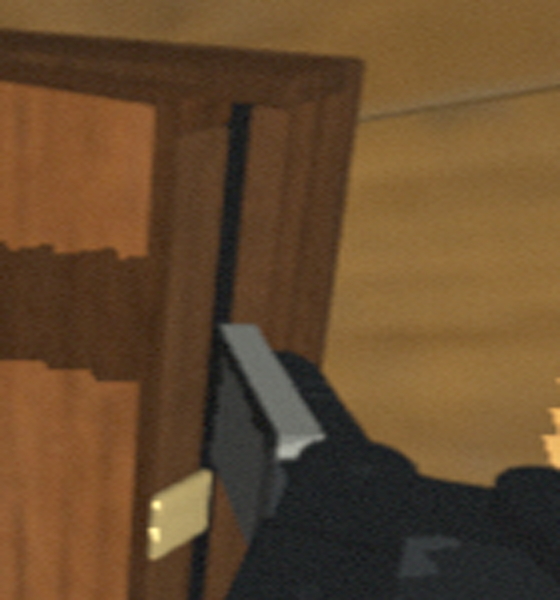

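Run:
```python
from h import *
d=np.array([-np.sin(TAU),-np.cos(TAU)]);ei=np.array([-np.cos(TAU),np.sin(TAU)])
s=ctrl.observe();q=s["position"]-O;T=np.array([51-q@xc,s["position"][2]]);y=q@yc
for back in(3,7,11):
  for hg in(30,33):
    f=T-back*d-ei*hg;p=proj("wrist",W(*f,y-11));print(back,hg,f,((p[0]-260)*4,(p[1]-130)*3))
```

```text
3 30 [94.31572467 33.33842384] (np.float64(202.17796968379298), np.float64(306.60901572097794))
3 33 [96.613858   31.41006101] (np.float64(222.7146413456926), np.float64(306.62414024713405))
7 30 [96.88687511 36.40260161] (np.float64(207.39721353719415), np.float64(316.53591749861573))
7 33 [99.18500844 34.47423878] (np.float64(228.44352951074552), np.float64(316.5512326316721))
11 30 [99.45802555 39.46677938] (np.float64(212.88215121535427), np.float64(326.9681638386826))
11 33 [101.75615888  37.53841655] (np.float64(234.46405017922052), np.float64(326.9836696346414))
```

Call:
step_arm --delta_pos '[[0.0008,0.0003,0],[0.0016,0.0007,0],[0.0024,0.001,0],[0.0032,0.0014,0],[0.004,0.0017,0],[0.0048,0.002,0],[0.0048,0.002,0]]' --rotation '[[0,0,0],[0,0,0],[0,0,0],[0,0,0],[0,0,0],[0,0,0],[0,0,0]]'

```text
time: 8.53
position: [495.4, 49.1, 45.5]
tcp_rot: [-0.113, 0.698, -0.361, 0.608]
ft_force: [1.5, 4.4, 1.4]
finger_gap: 60.6
```

```bash
python3 look.py l3; python3 crop.py k3
```

```text
8.5333 [1.499 4.404 1.399] [ 1.245 -0.442  0.022] 60.56780505238146 T [68.209 45.486] -27.33208940362117 front tip [95.69  31.565] rel hinge [95.69   5.565]
orient err [-0.     0.001 -0.002]
-82 z0 front (372, 68) rim (295, 90) (0.05, (276, 95)) (0.1, (255, 100)) (0.15, (230, 105)) (0.2, (203, 110)) lid outer (0, (240, 106)) (0.1, (182, 116)) (0.15, (148, 121)) (0.2, (111, 126))
-50 z0 front (348, 220) rim (273, 260) (0.05, (255, 269)) (0.1, (235, 278)) (0.15, (212, 286)) (0.2, (186, 295)) lid outer (0, (221, 288)) (0.1, (166, 306)) (0.15, (135, 314)) (0.2, (100, 322))
```

View pics/k3.png

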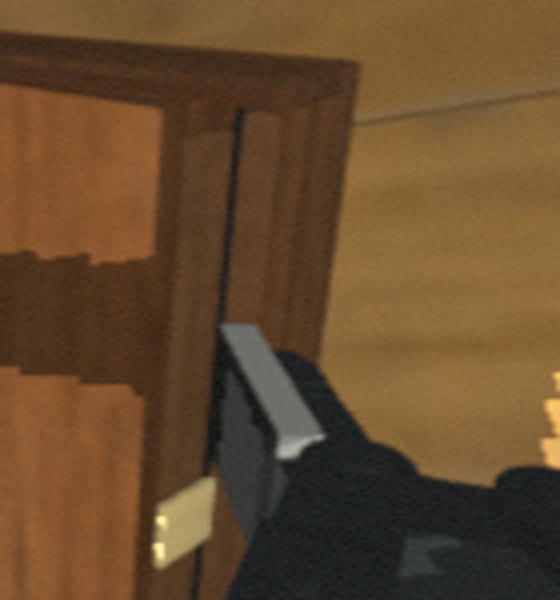

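View pics/l3.png

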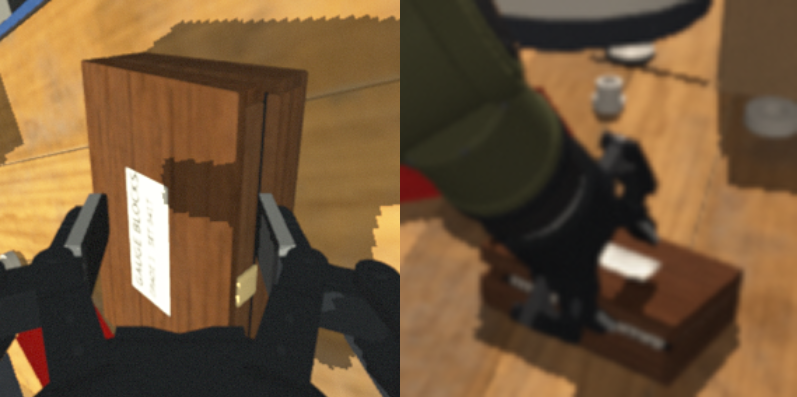

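Call:
step_arm --delta_pos '[[-0.0003,0.0004,0],[-0.0006,0.0008,0],[-0.001,0.0012,0],[-0.001,0.0012,0]]' --rotation '[[0,0,0],[0,0,0],[0,0,0],[0,0,0]]'

```text
time: 9.02
position: [495.5, 49.8, 45.5]
tcp_rot: [-0.113, 0.698, -0.362, 0.608]
ft_force: [0.4, -0.4, 0.6]
finger_gap: 60.4
```

```bash
python3 look.py l4; python3 crop.py k4
```

```text
9.0167 [ 0.447 -0.379  0.63 ] [ 0.393 -0.135 -0.004] 60.38920631712826 T [68.953 45.523] -27.560464966425798 front tip [96.434 31.602] rel hinge [96.434  5.602]
orient err [0.    0.001 0.   ]
-82 z0 front (366, 69) rim (288, 91) (0.05, (269, 96)) (0.1, (247, 101)) (0.15, (223, 106)) (0.2, (195, 110)) lid outer (0, (232, 106)) (0.1, (174, 116)) (0.15, (140, 121)) (0.2, (103, 126))
-50 z0 front (342, 220) rim (267, 260) (0.05, (249, 268)) (0.1, (228, 277)) (0.15, (205, 286)) (0.2, (179, 295)) lid outer (0, (214, 287)) (0.1, (159, 305)) (0.15, (128, 313)) (0.2, (93, 321))
```

View pics/k4.png

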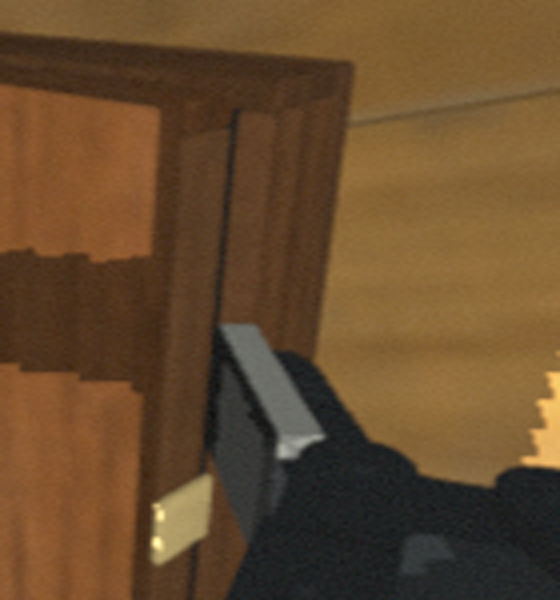

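Call:
step_arm --delta_pos '[[-0.0002,0.0002,0],[-0.0004,0.0005,0],[-0.0006,0.0007,0],[-0.0008,0.001,0],[-0.001,0.0012,0],[-0.001,0.0012,0]]' --rotation '[[0,0,0],[0,0,0],[0,0,0],[0,0,0],[0,0,0],[0,0,0]]'

```text
time: 9.67
position: [496.2, 51.8, 45.3]
tcp_rot: [-0.113, 0.698, -0.362, 0.608]
ft_force: [-0.0, 0.2, -0.8]
finger_gap: 60.2
```

```bash
python3 look.py l5; python3 crop.py k5
```

```text
9.6667 [-0.01   0.163 -0.82 ] [ 0.789 -0.273 -0.041] 60.18128591107088 T [71.083 45.295] -27.6113956405257 front tip [98.564 31.374] rel hinge [98.564  5.374]
orient err [ 0.     0.001 -0.001]
-82 z0 front (353, 68) rim (274, 90) (0.05, (255, 95)) (0.1, (233, 99)) (0.15, (208, 104)) (0.2, (181, 109)) lid outer (0, (218, 105)) (0.1, (159, 115)) (0.15, (125, 120)) (0.2, (88, 124))
-50 z0 front (330, 219) rim (254, 258) (0.05, (236, 266)) (0.1, (215, 275)) (0.15, (192, 283)) (0.2, (166, 292)) lid outer (0, (200, 285)) (0.1, (146, 302)) (0.15, (114, 310)) (0.2, (80, 318))
```

View pics/k5.png

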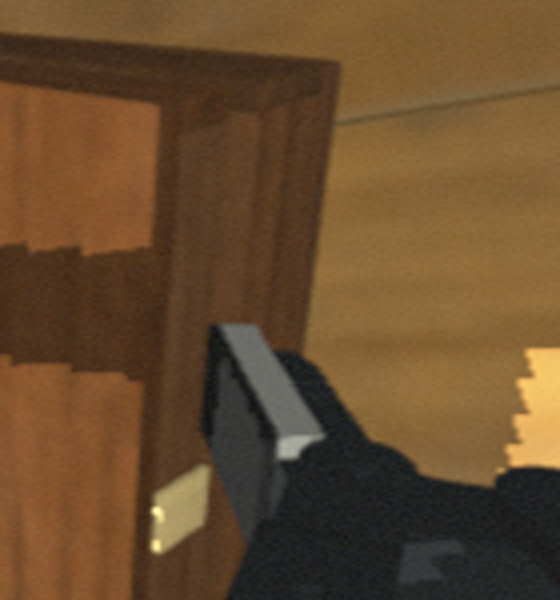

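View pics/l5.png

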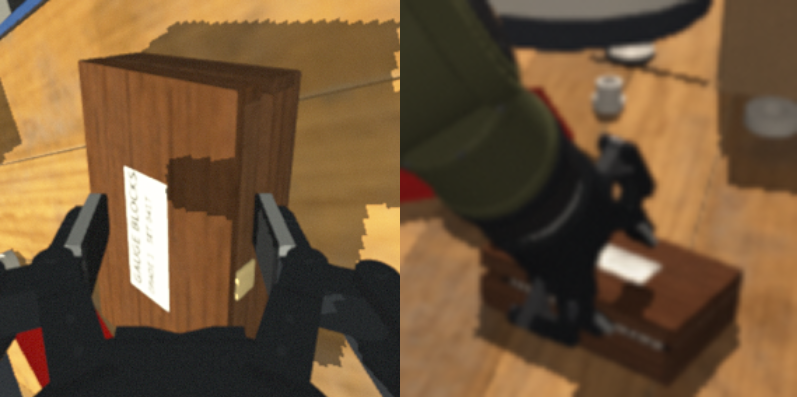

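Call:
step_arm --delta_pos '[[0.0003,0.0003,0],[0.0006,0.0006,0],[0.0009,0.0009,0],[0.0012,0.0012,0],[0.0013,0.0014,0],[0.0013,0.0014,0]]' --rotation '[[0,0,0],[0,0,0],[0,0,0],[0,0,0],[0,0,0],[0,0,0]]'

```text
time: 10.32
position: [496.4, 52.0, 44.2]
tcp_rot: [-0.113, 0.698, -0.362, 0.608]
ft_force: [-1.4, 1.2, 6.3]
finger_gap: 60.4
```

```bash
python3 look.py l6; python3 crop.py k6
```

```text
10.3167 [-1.38   1.158  6.329] [ 0.216  0.228 -0.149] 60.36869568268849 T [71.29  44.233] -27.49824851528756 front tip [98.77  30.311] rel hinge [98.77   4.311]
orient err [ 0.     0.001 -0.001]
-82 z0 front (349, 68) rim (269, 90) (0.05, (249, 95)) (0.1, (227, 100)) (0.15, (202, 105)) (0.2, (174, 110)) lid outer (0, (212, 106)) (0.1, (152, 115)) (0.15, (118, 120)) (0.2, (81, 125))
-50 z0 front (326, 219) rim (249, 259) (0.05, (231, 267)) (0.1, (210, 276)) (0.15, (186, 285)) (0.2, (160, 293)) lid outer (0, (195, 286)) (0.1, (139, 304)) (0.15, (107, 312)) (0.2, (73, 320))
```

View pics/k6.png

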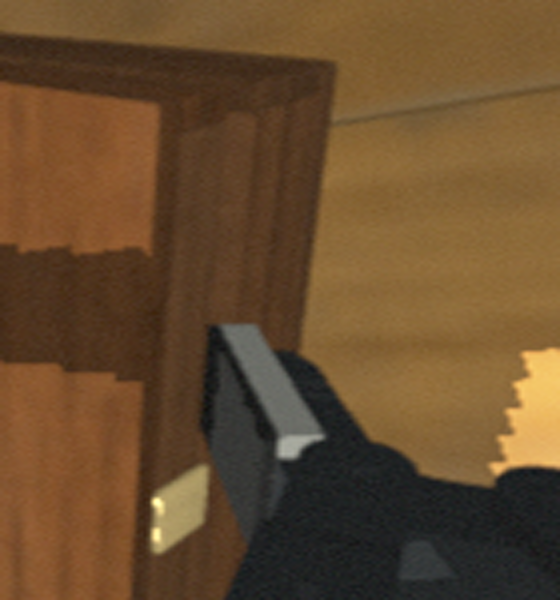

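View pics/l6.png

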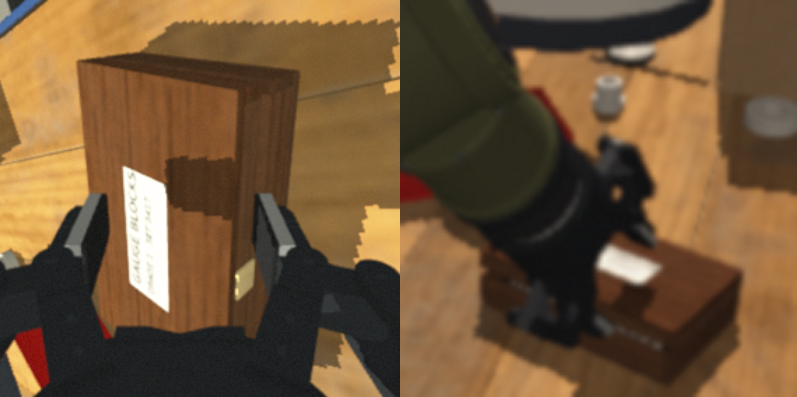

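Call:
step_arm --delta_pos '[[-0.0006,0.0002,0],[-0.0008,0.0005,0],[-0.0008,0.0008,0],[-0.0008,0.0008,0]]' --rotation '[[0,0,0],[0,0,0],[0,0,0],[0,0,0]]'

```text
time: 10.8
position: [496.8, 53.0, 44.1]
tcp_rot: [-0.113, 0.698, -0.362, 0.608]
ft_force: [0.7, 1.5, -1.5]
finger_gap: 59.9
```

```bash
python3 look.py l7; python3 crop.py k7
```

```text
10.8 [ 0.685  1.489 -1.546] [ 0.756 -0.419  0.024] 59.928175644574736 T [72.42  44.058] -27.469084617219373 front tip [99.901 30.137] rel hinge [99.901  4.137]
orient err [ 0.     0.001 -0.001]
-82 z0 front (341, 68) rim (260, 89) (0.05, (241, 94)) (0.1, (218, 99)) (0.15, (193, 104)) (0.2, (165, 109)) lid outer (0, (203, 105)) (0.1, (143, 114)) (0.15, (109, 119)) (0.2, (71, 124))
-50 z0 front (319, 218) rim (241, 257) (0.05, (222, 266)) (0.1, (201, 274)) (0.15, (178, 283)) (0.2, (151, 291)) lid outer (0, (186, 284)) (0.1, (131, 302)) (0.15, (99, 310)) (0.2, (64, 318))
```

View pics/k7.png

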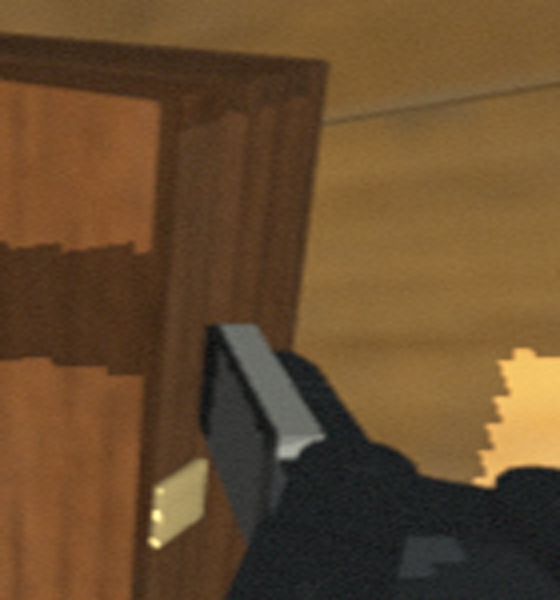

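View pics/l7.png

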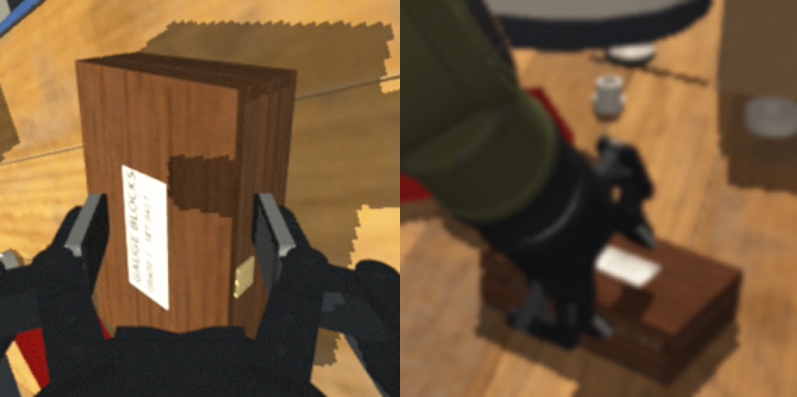

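Call:
step_arm --delta_pos '[[0.0,0.0003,0],[0.0,0.0006,0],[0.0,0.0009,0],[0.0,0.0012,0],[0.0,0.0012,0]]' --rotation '[[0,0,0],[0,0,0],[0,0,0],[0,0,0],[0,0,0]]'

```text
time: 11.37
position: [497.1, 53.9, 43.3]
tcp_rot: [-0.113, 0.698, -0.362, 0.608]
ft_force: [-0.2, -0.1, -0.7]
finger_gap: 60.5
```

```bash
python3 look.py l8; python3 crop.py k8
```

```text
11.3667 [-0.211 -0.074 -0.75 ] [ 0.81  -0.254  0.021] 60.49925747459723 T [73.342 43.257] -27.53775975668079 front tip [100.823  29.335] rel hinge [100.823   3.335]
orient err [ 0.     0.001 -0.001]
-82 z0 front (333, 68) rim (251, 90) (0.05, (231, 94)) (0.1, (209, 99)) (0.15, (183, 104)) (0.2, (155, 109)) lid outer (0, (192, 105)) (0.1, (132, 115)) (0.15, (98, 119)) (0.2, (60, 124))
-50 z0 front (311, 219) rim (232, 257) (0.05, (213, 266)) (0.1, (192, 275)) (0.15, (168, 283)) (0.2, (142, 292)) lid outer (0, (177, 285)) (0.1, (121, 302)) (0.15, (89, 310)) (0.2, (54, 318))
```

View pics/k8.png

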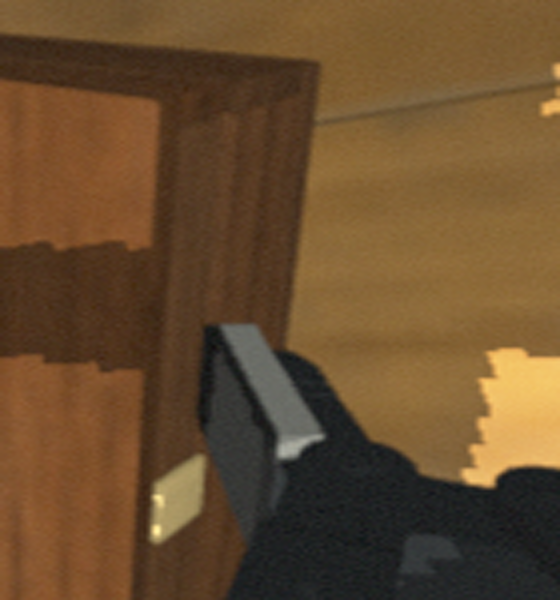

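View pics/l8.png

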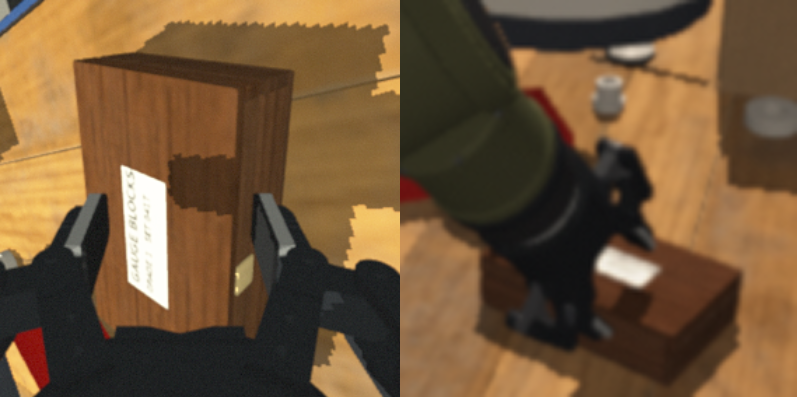

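Call:
step_arm --delta_pos '[[0.0,0.0003,0],[0.0,0.0005,0],[0.0,0.0008,0],[0.0,0.001,0],[0.0,0.001,0]]' --rotation '[[0,0,0],[0,0,0],[0,0,0],[0,0,0],[0,0,0]]'

```text
time: 11.93
position: [497.4, 54.7, 42.6]
tcp_rot: [-0.113, 0.698, -0.362, 0.608]
ft_force: [-0.0, -0.9, -1.9]
finger_gap: 60.5
```

```bash
python3 look.py l9; python3 crop.py k9
```

```text
11.9333 [-0.036 -0.883 -1.911] [ 0.765 -0.282 -0.057] 60.51194296986611 T [74.148 42.611] -27.543641636252545 front tip [101.629  28.69 ] rel hinge [101.629   2.69 ]
orient err [ 0.     0.001 -0.001]
-82 z0 front (326, 68) rim (243, 89) (0.05, (223, 94)) (0.1, (200, 99)) (0.15, (175, 104)) (0.2, (146, 109)) lid outer (0, (184, 105)) (0.1, (123, 115)) (0.15, (89, 119)) (0.2, (51, 124))
-50 z0 front (304, 218) rim (225, 257) (0.05, (206, 266)) (0.1, (184, 275)) (0.15, (160, 283)) (0.2, (134, 292)) lid outer (0, (169, 285)) (0.1, (113, 302)) (0.15, (80, 310)) (0.2, (46, 318))
```

View pics/k9.png

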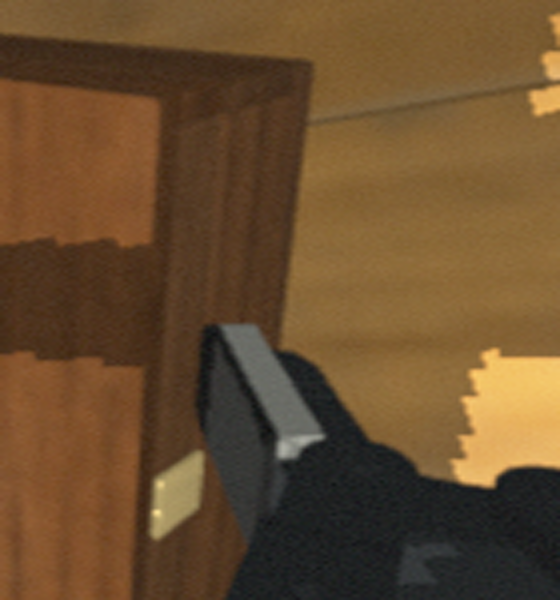

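Call:
step_arm --delta_pos '[[0.0,0.0002,0],[0.0,0.0004,0],[0.0,0.0006,0],[0.0,0.0008,0],[0.0,0.0008,0]]' --rotation '[[0,0,0],[0,0,0],[0,0,0],[0,0,0],[0,0,0]]'

```text
time: 12.5
position: [497.6, 55.3, 42.1]
tcp_rot: [-0.113, 0.698, -0.362, 0.608]
ft_force: [0.1, -0.5, -1.4]
finger_gap: 60.2
```

```bash
python3 look.py l10; python3 crop.py k10
```

```text
12.5 [ 0.064 -0.472 -1.388] [ 0.77  -0.276  0.059] 60.17513446661356 T [74.786 42.09 ] -27.54514401716388 front tip [102.266  28.169] rel hinge [102.266   2.169]
orient err [ 0.     0.001 -0.001]
-82 z0 front (320, 68) rim (236, 89) (0.05, (216, 94)) (0.1, (193, 99)) (0.15, (168, 104)) (0.2, (139, 109)) lid outer (0, (177, 105)) (0.1, (116, 115)) (0.15, (81, 119)) (0.2, (43, 124))
-50 z0 front (299, 218) rim (219, 257) (0.05, (200, 266)) (0.1, (178, 275)) (0.15, (154, 283)) (0.2, (127, 292)) lid outer (0, (163, 285)) (0.1, (106, 302)) (0.15, (74, 310)) (0.2, (39, 318))
```

View pics/k10.png

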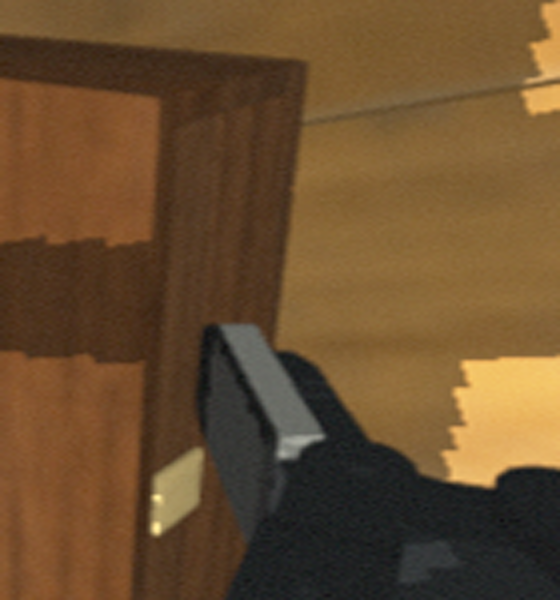

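Call:
step_arm --delta_pos '[[0.0,0.0002,0],[0.0,0.0004,0],[0.0,0.0006,0],[0.0,0.0008,0],[0.0,0.001,0],[0.0,0.0012,0],[0.0,0.0012,0]]' --rotation '[[0,0,0],[0,0,0],[0,0,0],[0,0,0],[0,0,0],[0,0,0],[0,0,0]]'

```text
time: 13.23
position: [498.0, 56.1, 41.3]
tcp_rot: [-0.113, 0.698, -0.362, 0.608]
ft_force: [-0.1, -0.4, 0.3]
finger_gap: 60.4
```

```bash
python3 look.py l11; python3 crop.py k11
```

```text
13.2333 [-0.096 -0.374  0.274] [ 0.639 -0.293  0.009] 60.41240845845428 T [75.684 41.341] -27.54531483772578 front tip [103.165  27.42 ] rel hinge [103.165   1.42 ]
orient err [ 0.     0.001 -0.001]
-82 z0 front (312, 68) rim (227, 89) (0.05, (207, 94)) (0.1, (184, 99)) (0.15, (158, 104)) (0.2, (129, 109)) lid outer (0, (167, 105)) (0.1, (106, 115)) (0.15, (71, 119)) (0.2, (32, 124))
-50 z0 front (292, 218) rim (210, 257) (0.05, (191, 266)) (0.1, (169, 275)) (0.15, (145, 283)) (0.2, (118, 292)) lid outer (0, (154, 285)) (0.1, (97, 302)) (0.15, (64, 310)) (0.2, (29, 318))
```

View pics/k11.png

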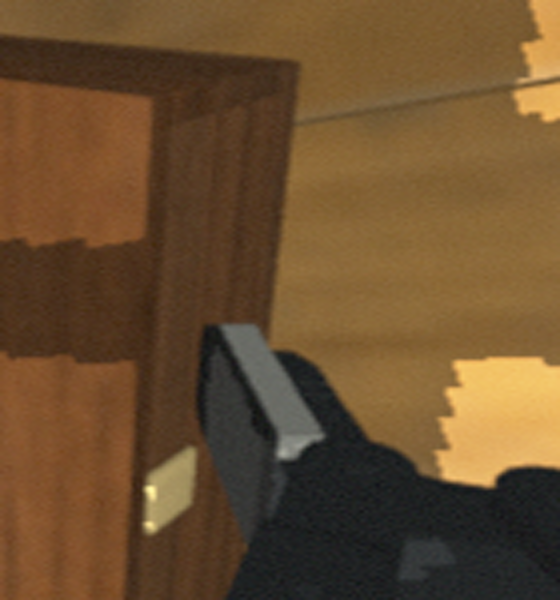

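View pics/l11.png

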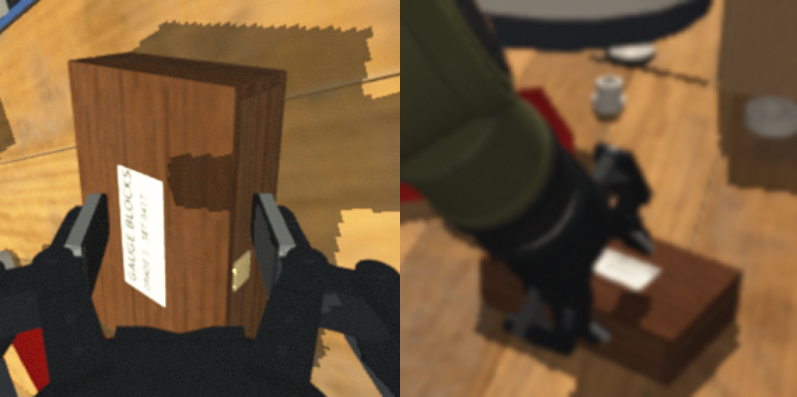

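Call:
step_arm --delta_pos '[[-0.0015,0.0018,0],[-0.004,0.0048,0],[-0.007,0.0075,0],[-0.014,0.01,0],[-0.03,0.012,0],[-0.055,0.012,0],[-0.085,0.012,0],[-0.12,0.012,0],[-0.15,0.012,0],[-0.17,0.012,0],[-0.18,0.012,0],[-0.18,0.012,0]]' --rotation '[[0,0,0],[0,0,0],[0,0,0],[0,0,0],[0,0,0],[0,0,0],[0,0,0],[0,0,0],[0,0,0],[0,0,0],[0,0,0],[0,0,0]]'

```text
time: 14.38
position: [545.0, 174.5, 173.5]
tcp_rot: [-0.112, 0.697, -0.36, 0.61]
ft_force: [0.2, -0.4, -0.1]
finger_gap: 60.3
```

Run:
```python
from h import *
import cv2
np.set_printoptions(precision=2,suppress=True)
s=ctrl.observe();print(s["time"],s["position"],s["ft_force"])
w=ctrl.capture("wrist");d=ctrl.capture("side");c=ctrl.capture("scene")
a=cv2.resize(d[130:250,220:340],(400,400),interpolation=cv2.INTER_CUBIC);b=cv2.resize(c[150:250,190:290],(400,400),interpolation=cv2.INTER_CUBIC)
cv2.imwrite("pics/f1.png",np.hstack([a,b])[:,:,::-1]);cv2.imwrite("pics/f2.png",w[:,:,::-1])
for nm,o,k in(("side",(220,130),400/120),("scene",(190,150),4)):
  for u,z,y in((102,0,-82),(102,42,-82),(102,42,82),(2,42,-82),(2,0,-82),(2,0,82)):
    p=proj(nm,W(u,z,y));print(nm,u,z,y,round((p[0]-o[0])*k),round((p[1]-o[1])*k))
```

```text
14.3833 [545.02 174.54 173.48] [ 0.19 -0.38 -0.1 ]
side 102 0 -82 232 357
side 102 42 -82 236 308
side 102 42 82 43 224
side 2 42 -82 309 238
side 2 0 -82 303 284
side 2 0 82 123 210
scene 102 0 -82 77 247
scene 102 42 -82 74 195
scene 102 42 82 287 157
scene 2 42 -82 116 260
scene 2 0 -82 119 314
scene 2 0 82 341 269
```

View pics/f1.png

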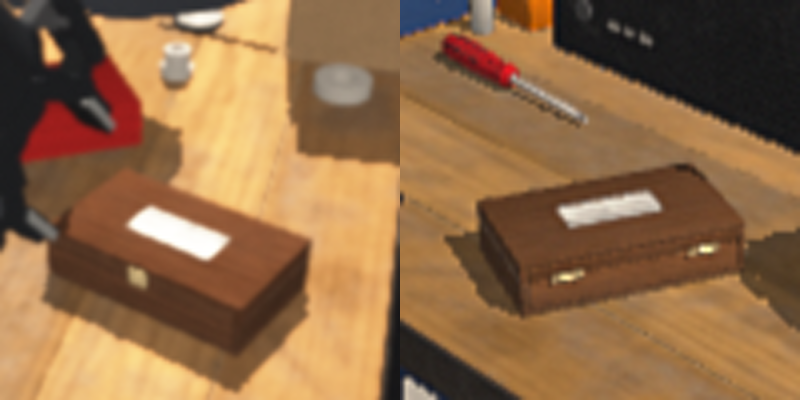

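View pics/f2.png

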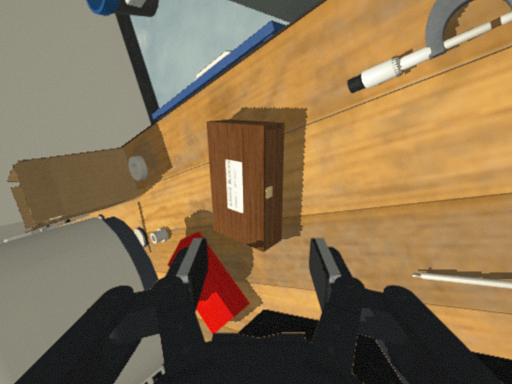

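```bash
python3 -c "
from rig import ctrl
print(ctrl.finish_job())"
```

```text
the job is handed in; nothing more can be done
None
```

The lid of the wooden case is fully shut and I've handed the job in at about 14.5 s of the 42 s allowed. No verdict was reported.

- **What I did:** With the tool tilted 40° and the jaws held 60 mm apart around the lid, the back finger nudged it forward. It tipped at about 1.1 rad and was caught on the front finger at about 0.63 rad. I lowered it slowly on that finger and drew the fingertip out from under the front edge like a wedge. The lid's 1–2 N load was last felt on the finger about 1 mm above shut, and it had gone at the end of the next short move.
- **Last checks:** After backing off, the side, scene and wrist pictures show the lid flat on the base. The case corners are within about 2 mm of where I first measured them. The wrist force is back to about zero with nothing touching the robot. The screwdriver, bushing, ring gauge, micrometer and red case look undisturbed in the pictures; I did not measure them again.
- **What went less well:** While lowering, the fingertip touched the case's front rim twice. The wrist read about 5 N and 6.5 N, and I backed off both times. The case appeared about 2 mm off my first estimate in the wrist view, within calibration error, so I corrected for that using the wrist pictures and the force.

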